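# Turn over a leaf of the shop's price book

## Robot

A 6-joint arm with a two-finger parallel gripper is mounted at the origin on the work surface. World frame = base frame: x ahead of the robot, y to its left, z up, the work surface at z = 0. Lengths are in m, angles in rad, forces in N, time in s.
With the tool pointing down it reaches from about 0.3 to 0.775 m from the base axis. Payload 14.6 kg.
Tool frame: the origin (TCP) lies midway between the tips of the shut fingers; the grasp point (between the pads) lies 19 mm behind it; y points along the fingers, z is the direction in which the jaws open and shut, and the axes are right-handed (so a half turn about y gives the same grasp; the last joint's range is limited). The gripper opens to 94 mm and grips with 3 to 60 N. Pads are 16 mm wide; open, the fingers measure 119 mm over their backs; the gripper's body (75 mm by 177 mm) begins 78 mm behind the grasp point.
Start: joints at [1.28, 0.3, 1.521, -0, 1.321, -0.067], TCP at [0.122, 0.536, 0.205] pointing down, gripper open.
Joint ranges: [-3.03, 3.03], [-0.79, 2.21], [0.23, 2.52], [-1.04, 4.18], [0, 3.07], [-2.55, 2.55]. Speed limits (rad/s): [2.22, 2.22, 2.57, 3.14, 3.14, 3.14].

## Interface

Orientations are given as a unit quaternion [w, x, y, z].
In Python, from bench import monitor, viewer, ticket gives the robot as it stands.
- The arm moves only by the tool servo_tool, never from a script. Its argument "commands" is a list of rows, each an object of numbers: "dx", "dy", "dz": the shift along the world's x, y, z each as a share of 0.5 m, from -1 to 1; "wx", "wy", "wz": the turn, a rotation vector about the world's x, y, z each as a share of 180 degrees, from -1 to 1. In form: [{"dx": .., "dy": .., "dz": .., "wx": .., "wy": .., "wz": ..}, ...]. A call has 1 to 10 rows; each row is the pose to reach, as a shift and turn from the pose commanded when the call began, turning the shorter way round; what a row does not reach only later rows make up. A row lasts 1/12 s, in which the tool goes at most 41.7 mm and 7.16 degrees, less where a joint would pass 70% of its speed; a pose out of reach is approached as far as the arm can. A call with a number of a shift or a turn outside -1 to 1 is refused whole. A call with a gripper value outside its range is refused whole. "fingers" is the opening, from 0 (shut) to 1 (fully open), set as the call begins (left out, the last holds). The fingers move at their own pace and stop on an object; "newtons" is the grip in N (left out, the last holds). Time passes only in rows, so rows that repeat a pose let the fingers close. It gives the time, the measured TCP pose, the force and the opening at its end, in the units of the state.
- monitor.observe(): the state, without advancing time (a new reading comes with each control period).
- viewer.camera(name): name is "scene" or "top" or "wrist"; returns a dict with "img" (384x512x3 uint8, red, green, blue), "intrinsics" (3x3 intrinsics, pixels), "world_from_camera" (4x4, takes a point from camera to world coordinates); the wrist camera has in their place "mount" (4x4, takes a point from camera to tool coordinates, whose origin is the TCP and whose axes are the tool frame's). Camera axes: x right, y down, z forward; pixel columns grow to the right and rows downward; lengths in m; the calibration is good to about 2 mm. The wrist camera is an equidistant fisheye: a pixel r from the principal point sees the ray r / f radians off the axis. A picture is of the moment at which its call begins: read the wrist's pose just before it. There is no depth.
- ticket.sign_off(): hands the job in, once; it reports no verdict.
The state is a dict: "clock": time; "joints": joint angles; "dq": joint speeds; "effort": joint torques, N m; "tcp_pos": TCP position; "eef_rot": TCP orientation; "ft_force": force on the tool from outside, world axes, zero at the start; "torque": the same for the moment, N m; "opening": finger opening in m.
Only numpy, scipy, OpenCV 4.12 (cv2) and the standard library are available. Lean on these libraries where they do the work, as an engineer would, in place of code of your own. Each camera call takes 0.05 s, during which the arm holds its last target.

## Task

The price book lies open on its wooden foot on the shop counter. With the outside of a fingertip, lift the top leaf on the right (the robot's right) by the tab on its outer edge, turn it over the spine and press it gently down until it lies flat on the leaf at the left. Do not pinch, press hard on or slam the leaf, do not lift the leaf beneath it, and leave the book and the things around it where they stand.

Things in the scene. Friction and masses are not known exactly. Their poses are not given: they have to be found in the camera images.
- book: Price book: loose wooden foot (1.9 kg, 214 x 236 mm, 52 mm high) with a steel hinge rod along its middle, the spine, carrying three rigid cream leaves: two lie on the right, one on the left. Origin: centre of the underside, on the counter. x runs along the spine, away from the robot at yaw 0 (yaw within 0.4 rad), y to the left, z up. The spine is at y = 0, z = 60 mm.
- spine (a point): Middle of the spine (hinge axis of all leaves), axes as the book. Every leaf is 4 mm thick, 210 mm long along the spine and reaches 160 mm out from it, with one tab on its outer edge, 52 mm long along the spine, that sticks out to 190 mm. The foot's edge is 118 mm from the spine, so under the tabs is only air down to the counter (58 mm under the top leaf lying flat).
- top_tab (a point): Centre of the tab of the top right-hand leaf, the one to turn, at mid thickness: at the middle of the spine's length, 178 mm out from it, 12 mm inside the tab's end. Axes turn with the leaf: x along the spine, -y outward along the leaf, z out of the face that looks up at the start. Below it the next leaf ends at 160 mm, so 30 mm of the tab is free underneath.
- top_leaf (a joint): Angle of the leaf to turn: 0 flat on the right, pi/2 upright, pi flat on the left. It starts flat or a little open, 0 to 0.35 rad. The leaf weighs 150 g and its plane goes through the hinge axis. The hinge is snug: the leaf stays at any angle where it is left and does not fall; it takes about 2 N at the tab to move it.
- next_leaf (a joint): Angle of the leaf beneath the top one on the right: 0 lying flat, its plane 5 mm below the hinge axis; grows as it is lifted. Must stay lying.
- next_tab (a point): Centre of the tab of that next leaf, 72 mm farther along the spine (+x of the book) than the top leaf's tab.
- turned_leaf (a joint): Angle of the leaf that already lies on the left: 0 lying flat, its plane 5 mm below the hinge axis; grows as it is lifted towards the right. Must stay lying.
- turned_tab (a point): Centre of the tab of the already turned leaf on the left, 72 mm nearer along the spine (-x of the book) than the middle, 178 mm out from the spine.
- cigar_box: Bystander: closed wooden box 139 x 154 x 47 mm left of the book, origin under its centre.
- ashtray: Bystander: round white ashtray, 116 mm across, 30 mm high, beyond the book, origin under its centre.
- lighter: Bystander: upright metal lighter 24 x 38 x 66 mm beyond the book, origin under its centre.
- cutter: Bystander: flat steel cutter, 40 x 80 x 9 mm, on the robot's side of the book, origin under its centre.

How it is judged:
On the way:
1. the top leaf has been lifted and stands upright over the spine (value of joint top_leaf between 1.5 and 2.6 rad), for 0.1 s.
At the end, for the whole second after the job is handed in: The top leaf lies flat on the left (joint above 3.06 rad, within about 5 degrees of flat) and at rest; the next leaf still lies on the right and the turned leaf on the left (each below 0.08 rad); the book stands flat within 30 mm of where it was and the box, ashtray, lighter and cutter within 20 mm (value of joint top_leaf above 3.06 rad and velocity of joint top_leaf below 0.05 rad/s and value of joint each of next_leaf, turned_leaf below 0.08 rad and distance of book from where it was at the start of the episode below 0.03 m and angle between book's own z axis and vertical below 0.03 rad and distance of each of cigar_box, ashtray, lighter, cutter from where it was at the start of the episode below 0.02 m); the robot touches nothing.
It fails at once if the leaf was pinched or pressed hard: more than 30 N between fingers and leaf (contact force between the fingers and top_leaf above 30 N).
It fails at once if the leaf was slammed: swung faster than 4 rad/s (velocity of joint top_leaf above 4 rad/s or velocity of joint top_leaf below -4 rad/s).
It fails at once if another leaf was lifted (more than 0.25 rad) (value of joint any of next_leaf, turned_leaf above 0.25 rad).
It fails at once if the book was shoved (30 mm), lifted (15 mm) or tipped (distance of book from where it was at the start of the episode above 0.03 m or height (world z) of book above 0.015 m or angle between book's own z axis and vertical above 0.12 rad).
It fails at once if a bystander was moved, lifted or carried (20 mm) (distance of any of cigar_box, ashtray, lighter, cutter from where it was at the start of the episode above 0.02 m).
It also fails if it takes over 48 s, if anything falls off the work surface, if the arm or the gripper's body presses on something with over 40 N, if the wrist force passes 120 N, or if a joint passes its speed limit or range.

## Working session

There is one attempt and no reset: what is moved stays moved. The work goes in short steps, Python scripts to look and compute and a tool call to move; the robot and the scene stay as the last step left them, time stands still between calls to the robot, and variables do not carry over. Pictures are saved under pics/ and viewed, and the job is handed in when it is done.

Besides the shell and the picture viewer there is one more tool, called after "Call:" as a command line: name --argument value ..., lists and objects as JSON in quotes. servo_tool: Moves the arm, as the interface text tells. Shift numbers are shares of 0.5 m and turn numbers shares of 180 degrees, none past 1 either way. Its arguments: {"type":"object","properties":{"commands":{"type":"array","items":{"type":"object","properties":{"dx":{"type":"number","minimum":-1,"maximum":1},"dy":{"type":"number","minimum":-1,"maximum":1},"dz":{"type":"number","minimum":-1,"maximum":1},"wx":{"type":"number","minimum":-1,"maximum":1},"wy":{"type":"number","minimum":-1,"maximum":1},"wz":{"type":"number","minimum":-1,"maximum":1}}}},"fingers":{"type":"number"},"newtons":{"type":"number"}},"required":["commands"]}

```bash
mkdir -p pics; ls; python3 - <<'E'
from bench import monitor, viewer
import cv2,numpy as np
s=monitor.observe(); print(s)
for n in("scene","top","wrist"):
    c=viewer.camera(n); cv2.imwrite(f"pics/{n}0.png",c["img"][:,:,::-1])
    np.savez(f"{n}0.npz",**c); print(n,{k:np.round(v,4).tolist() for k,v in c.items() if k!="img"})
E
```

```text
pics
{'clock': 0.0, 'joints': array([ 1.28039753e+00,  3.00487472e-01,  1.52160775e+00,  1.26048006e-05,
        1.32069458e+00, -6.66146734e-02]), 'dq': array([-0.00065263,  0.00037387, -0.00057201, -0.00087553, -0.0012541 ,
       -0.00019618]), 'effort': array([-6.27455643e-05, -5.31799936e+01, -3.52752435e+01,  7.08074123e-02,
        2.43461947e-02, -1.04155467e-04]), 'tcp_pos': array([0.1219857 , 0.53602173, 0.20486607]), 'eef_rot': array([-0.70226896,  0.70310048, -0.07903513,  0.07887633]), 'ft_force': array([ 0.03384648,  0.45444873, -0.23014733]), 'torque': array([-0.02485008, -0.00720199, -0.04552454]), 'opening': 0.09393137956094949}
scene {'intrinsics': [[423.7942, 0.0, 258.4366], [0.0, 423.7942, 196.4835], [0.0, 0.0, 1.0]], 'world_from_camera': [[-0.461, 0.6942, -0.5528, 1.1632], [0.8873, 0.3711, -0.2739, 0.3846], [0.015, -0.6168, -0.787, 0.8669], [0.0, 0.0, 0.0, 1.0]]}
top {'intrinsics': [[371.4924, 0.0, 255.5672], [0.0, 371.4924, 192.0136], [0.0, 0.0, 1.0]], 'world_from_camera': [[-0.0277, -0.9939, 0.1069, 0.4933], [-0.9996, 0.0277, -0.0022, 0.0817], [-0.0008, -0.1069, -0.9943, 0.8973], [0.0, 0.0, 0.0, 1.0]]}
wrist {'intrinsics': [[297.3186, 0.0, 253.3554], [0.0, 297.3186, 193.5454], [0.0, 0.0, 1.0]], 'mount': [[0.0014, 0.9601, 0.2797, -0.0807], [0.0005, -0.2797, 0.9601, -0.1781], [1.0, -0.0012, -0.0008, 0.0013], [0.0, 0.0, 0.0, 1.0]]}
```

View pics/scene0.png

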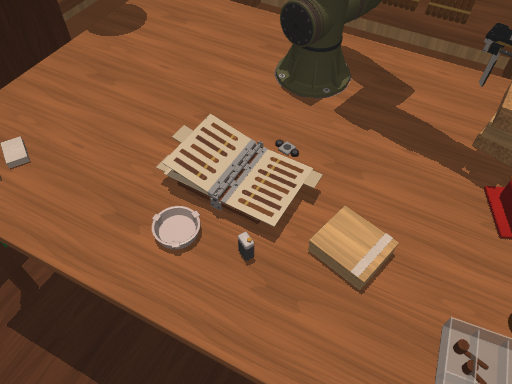

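View pics/top0.png

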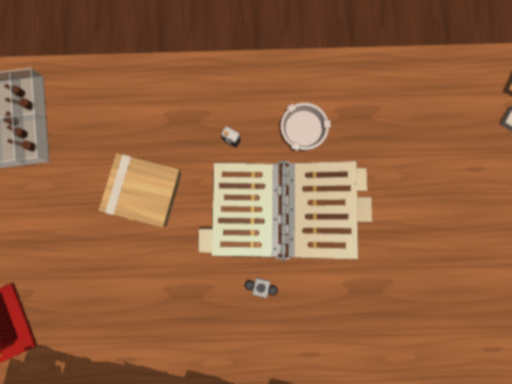

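View pics/wrist0.png

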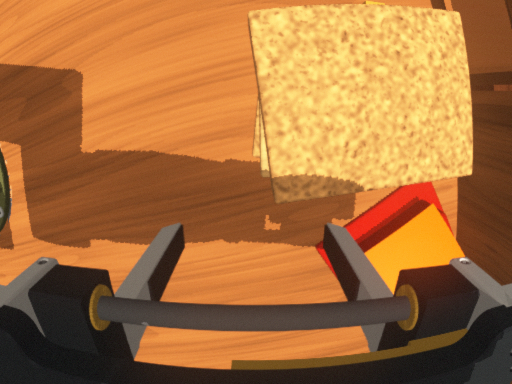

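The top view shows the book near yaw 0: spine at column ~284 (rows 162–258), top tab at about (364,209), next tab at (361,179), turned tab at (205,240). The cutter is at (262,288), the lighter at (231,136), the ashtray at (305,127) and the box at (140,190). Next I'll measure the book.

```bash
cat > h.py <<'E'
import numpy as np,cv2
def ray(c,p):
    K=c["intrinsics"];T=c["world_from_camera"]
    d=np.linalg.inv(K)@np.array([p[0],p[1],1.]);return T[:3,3],T[:3,:3]@d
def onz(c,p,z):
    o,d=ray(c,p);return o+d*(z-o[2])/d[2]
def proj(c,P):
    T=np.linalg.inv(c["world_from_camera"]);q=T[:3,:3]@np.asarray(P)+T[:3,3];u=c["intrinsics"]@q;return u[:2]/u[2]
E
python3 - <<'E'
from h import *
for n,(a,b,c,d) in {"top":(190,150,200,150),"scene":(150,105,180,130)}.items():
    im=cv2.imread(f"pics/{n}0.png")[b:b+d,a:a+c]
    cv2.imwrite(f"pics/{n}0z.png",cv2.resize(im,None,fx=4,fy=4,interpolation=cv2.INTER_CUBIC))
c=np.load("top0.npz")
for nm,p,z in [("toptab",(364,209),.062),("nexttab",(361,179),.055),("turned tab",(205,240),.055),("sp far",(284,162),.06),("sp near",(284,258),.06),("cutter",(262,288),.005),("lighter",(231,134),.066),("box",(140,190),.047)]:
    print(nm,onz(c,p,z).round(4))
E
```

```text
toptab [ 0.5378 -0.163   0.062 ]
nexttab [ 0.607  -0.1622  0.055 ]
turned tab [0.4784 0.1965 0.055 ]
sp far [0.6505 0.0129 0.06  ]
sp near [0.4339 0.0207 0.06  ]
cutter [0.3619 0.0709 0.005 ]
lighter [0.7177 0.1324 0.066 ]
box [0.5967 0.3458 0.047 ]
```

```bash
ls pics
```

```text
scene0.png
scene0z.png
top0.png
top0z.png
wrist0.png
```

View pics/top0z.png

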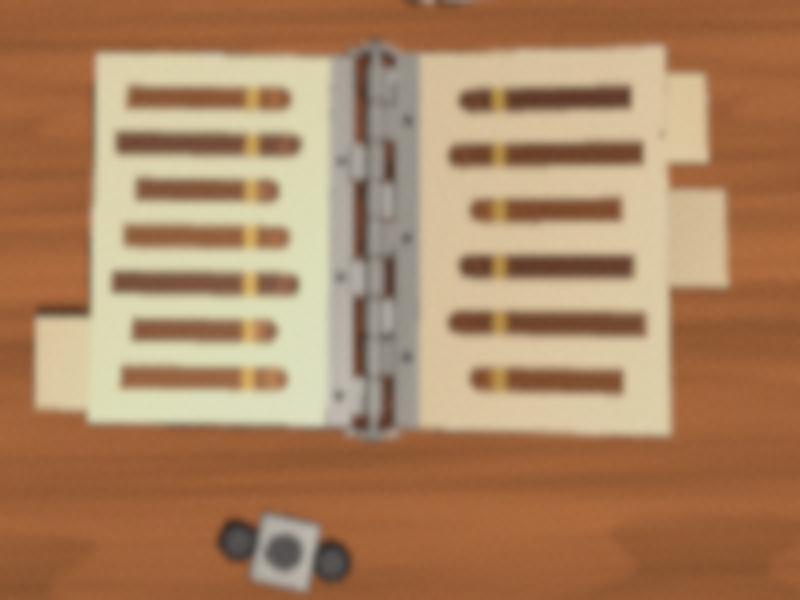

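View pics/scene0z.png

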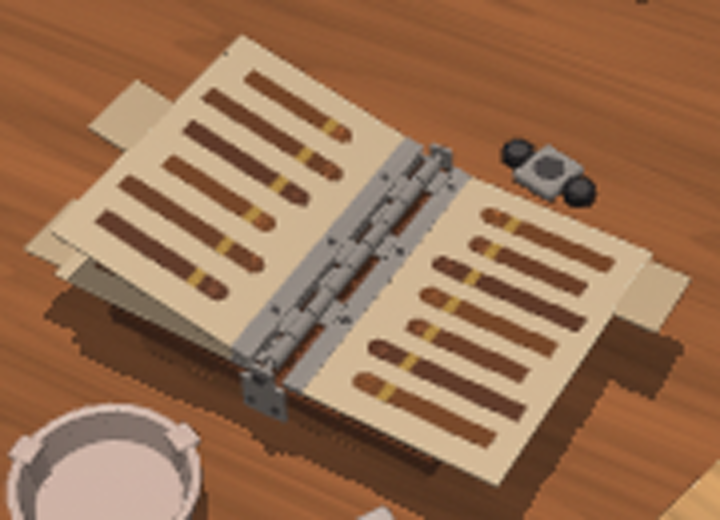

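The zooms show the top leaf a little open, with its shadow and the next leaf visible beneath it. I'll triangulate its outer and tab corners from both views.

```bash
python3 - <<'E'
from h import *
t=np.load("top0.npz");s=np.load("scene0.npz")
zt=lambda p:((p[0]+.5)/4-.5+190,(p[1]+.5)/4-.5+150)
zs=lambda p:((p[0]+.5)/4-.5+150,(p[1]+.5)/4-.5+105)
def tri(a,b):
    o1,d1=ray(t,zt(a));o2,d2=ray(s,zs(b))
    A=np.array([d1,-d2]).T;x=np.linalg.lstsq(A,o2-o1,rcond=None)[0]
    p,q=o1+x[0]*d1,o2+x[1]*d2;return (p+q)/2,np.linalg.norm(p-q)
for n,a,b in [("leaf outer near",(672,436),(242,36)),("leaf outer far",(665,46),(50,236)),("tab near",(729,287),(137,80)),("tab far",(727,187),(88,127)),
 ("left outer far",(95,53),(497,485)),("left outer near",(88,424),(652,255)),("ttab near",(34,410),(690,281)),("spfar",(376,42),(266,365)),("spnear",(376,435),(440,155))]:
    p,e=tri(a,b);print(n,p.round(4),round(e,4))
A=onz(t,zt((376,42)),.063);B=onz(t,zt((376,435)),.063);print("spine",A,B,"yaw",np.arctan2(*(A-B)[[1,0]]),(A+B)/2)
A=onz(t,zt((95,53)),.057);B=onz(t,zt((88,424)),.057);print("left",A,B,"yaw",np.arctan2(*(A-B)[[1,0]]),(A+B)/2, np.linalg.norm(A-B))
E
```

```text
leaf outer near [ 0.4306 -0.1321  0.0971] 0.0018
leaf outer far [ 0.6412 -0.1411  0.0943] 0.0017
tab near [ 0.5083 -0.1644  0.1056] 0.0021
tab far [ 0.5615 -0.166   0.1075] 0.0021
left outer far [0.6537 0.1742 0.0571] 0.001
left outer near [0.4433 0.1823 0.0526] 0.0004
ttab near [0.4519 0.2124 0.0522] 0.0007
spfar [0.6516 0.0164 0.0724] 0.004
spnear [0.4328 0.0219 0.0582] 0.0009
spine [0.65424555 0.01387135 0.063     ] [0.43336354 0.02178397 0.063     ] yaw -0.035807524547514735 [0.54380455 0.01782766 0.063     ]
left [0.6534968  0.17472942 0.057     ] [0.44344289 0.18191523 0.057     ] yaw -0.034196005837097664 [0.54846985 0.17832232 0.057     ] 0.21017678182686597
```

Both views agree to about 2 mm. The book's yaw is about -0.036, the spine middle is at (0.543, 0.018), and the leaf is open about 0.23 rad with its tab tip near (0.535, -0.165, 0.105).

My plan is to shut the fingers and set the jaw axis along the spine. With the tool tilted so the tip points left and down, I'll come in from the right under the tab. I'll raise and swing the arm over first.

Call:
servo_tool --commands '[{"dx": 0.1, "dy": 0, "dz": 0.1, "wz": -0.04}, {"dx": 0.2, "dy": -0.1, "dz": 0.2, "wz": -0.08}, {"dx": 0.6, "dy": -0.3, "dz": 0.24, "wz": -0.2}, {"dx": 0.6, "dy": -0.3, "dz": 0.24, "wz": -0.2}, {"dx": 0.6, "dy": -0.3, "dz": 0.24, "wz": -0.2}, {"dx": 0.6, "dy": -0.3, "dz": 0.24, "wz": -0.2}, {"dx": 0.6, "dy": -0.3, "dz": 0.24, "wz": -0.2}, {"dx": 0.6, "dy": -0.3, "dz": 0.24, "wz": -0.2}, {"dx": 0.6, "dy": -0.3, "dz": 0.24, "wz": -0.2}, {"dx": 0.6, "dy": -0.3, "dz": 0.24, "wz": -0.2}]' --fingers 0 --newtons 20

```text
$.commands[0]: bad value
```

Call:
servo_tool --commands '[{"dx": 0.1, "dy": 0.0, "dz": 0.1, "wx": 0, "wy": 0, "wz": -0.04}, {"dx": 0.2, "dy": -0.1, "dz": 0.2, "wx": 0, "wy": 0, "wz": -0.08}, {"dx": 0.6, "dy": -0.3, "dz": 0.24, "wx": 0, "wy": 0, "wz": -0.2}, {"dx": 0.6, "dy": -0.3, "dz": 0.24, "wx": 0, "wy": 0, "wz": -0.2}, {"dx": 0.6, "dy": -0.3, "dz": 0.24, "wx": 0, "wy": 0, "wz": -0.2}, {"dx": 0.6, "dy": -0.3, "dz": 0.24, "wx": 0, "wy": 0, "wz": -0.2}, {"dx": 0.6, "dy": -0.3, "dz": 0.24, "wx": 0, "wy": 0, "wz": -0.2}, {"dx": 0.6, "dy": -0.3, "dz": 0.24, "wx": 0, "wy": 0, "wz": -0.2}, {"dx": 0.6, "dy": -0.3, "dz": 0.24, "wx": 0, "wy": 0, "wz": -0.2}, {"dx": 0.6, "dy": -0.3, "dz": 0.24, "wx": 0, "wy": 0, "wz": -0.2}]' --fingers 0 --newtons 20

```text
clock: 0.98
tcp_pos: [0.4264, 0.3834, 0.3261]
eef_rot: [0.643, -0.643, 0.293, -0.294]
ft_force: [-0.0, -0.0, -0.7]
opening: 0.0306
```

Call:
servo_tool --commands '[{"dx": 0.24, "dy": -0.4, "dz": 0, "wx": 0, "wy": 0, "wz": -0.2}, {"dx": 0.24, "dy": -0.4, "dz": 0, "wx": 0, "wy": 0, "wz": -0.24}, {"dx": 0.24, "dy": -0.4, "dz": 0, "wx": 0, "wy": 0, "wz": -0.24}, {"dx": 0.24, "dy": -0.4, "dz": 0, "wx": 0, "wy": 0, "wz": -0.24}, {"dx": 0.2, "dy": -1.0, "dz": 0, "wx": 0, "wy": 0, "wz": -0.24}, {"dx": 0.2, "dy": -1.0, "dz": 0, "wx": 0, "wy": 0, "wz": -0.24}, {"dx": 0.2, "dy": -1.0, "dz": 0, "wx": 0, "wy": 0, "wz": -0.24}, {"dx": 0.2, "dy": -1.0, "dz": 0, "wx": 0, "wy": 0, "wz": -0.24}, {"dx": 0.2, "dy": -1.0, "dz": 0, "wx": 0, "wy": 0, "wz": -0.24}, {"dx": 0.2, "dy": -1.0, "dz": 0, "wx": 0, "wy": 0, "wz": -0.24}]'

```text
clock: 1.82
tcp_pos: [0.5172, -0.008, 0.3254]
eef_rot: [0.491, -0.491, 0.509, -0.509]
ft_force: [0.7, 1.2, -0.1]
opening: 0.0004
```

Call:
servo_tool --commands '[{"dx": 0, "dy": -0.3, "dz": 0, "wx": 0.04, "wy": 0, "wz": 0}, {"dx": 0, "dy": -0.3, "dz": 0, "wx": 0.08, "wy": 0, "wz": 0}, {"dx": 0, "dy": -0.3, "dz": 0, "wx": 0.12, "wy": 0, "wz": 0}, {"dx": 0, "dy": -0.3, "dz": 0, "wx": 0.16, "wy": 0, "wz": 0}]'

```text
clock: 2.15
tcp_pos: [0.5173, -0.1589, 0.3263]
eef_rot: [0.596, -0.357, 0.615, -0.372]
ft_force: [0.8, 0.8, 0.5]
opening: 0.0003
```

```bash
cat >> h.py <<'E'
def st():
    from bench import monitor
    from scipy.spatial.transform import Rotation as R
    s=monitor.observe();q=s["eef_rot"];M=R.from_quat([q[1],q[2],q[3],q[0]]).as_matrix()
    print(round(s["clock"],2),"q",s["joints"].round(2),"tcp",s["tcp_pos"].round(4),"y",M[:,1].round(3),"z",M[:,2].round(3),"F",s["ft_force"].round(1),"op",round(s["opening"],3));return s,M
E
python3 -c "
from h import *;st()"
```

```text
2.15 q [-0.57  0.34  1.26  0.42  1.79 -0.49] tcp [ 0.5173 -0.1589  0.3263] y [ 0.004  0.468 -0.884] z [ 0.999 -0.032 -0.013] F [0.8 0.8 0.5] op 0.0
```

Call:
servo_tool --commands '[{"dx": 0.037, "dy": -0.24, "dz": 0, "wx": 0.04, "wy": 0, "wz": 0}, {"dx": 0.037, "dy": -0.24, "dz": 0, "wx": 0.08, "wy": 0, "wz": 0}, {"dx": 0.037, "dy": -0.24, "dz": 0, "wx": 0.12, "wy": 0, "wz": 0}, {"dx": 0.037, "dy": -0.24, "dz": -0.1, "wx": 0.15, "wy": 0, "wz": 0}, {"dx": 0.037, "dy": -0.24, "dz": -0.2, "wx": 0.15, "wy": 0, "wz": 0}, {"dx": 0.037, "dy": -0.24, "dz": -0.3, "wx": 0.15, "wy": 0, "wz": 0}, {"dx": 0.037, "dy": -0.24, "dz": -0.3, "wx": 0.15, "wy": 0, "wz": 0}, {"dx": 0.037, "dy": -0.24, "dz": -0.3, "wx": 0.15, "wy": 0, "wz": 0}]'

```text
clock: 2.82
tcp_pos: [0.5351, -0.275, 0.1694]
eef_rot: [0.66, -0.21, 0.689, -0.216]
ft_force: [-0.3, 0.1, 0.6]
opening: 0.0007
```

```bash
python3 - <<'E'
from h import *
s,M=st()
from bench import viewer
for n in("scene","top"):
    c=viewer.camera(n);im=c["img"][:,:,::-1]; np.savez(f"{n}1.npz",**c)
    a,b=(150,80) if n=="scene" else (240,130)
    cv2.imwrite(f"pics/{n}1.png",cv2.resize(im[b:b+150,a:a+200],None,fx=4,fy=4,interpolation=cv2.INTER_CUBIC))
E
```

```text
2.82 q [-0.8   0.85  1.04  0.66  1.96 -0.73] tcp [ 0.5351 -0.275   0.1694] y [-0.005  0.819 -0.574] z [ 0.999 -0.02  -0.037] F [-0.3  0.1  0.6] op 0.001
```

View pics/top1.png

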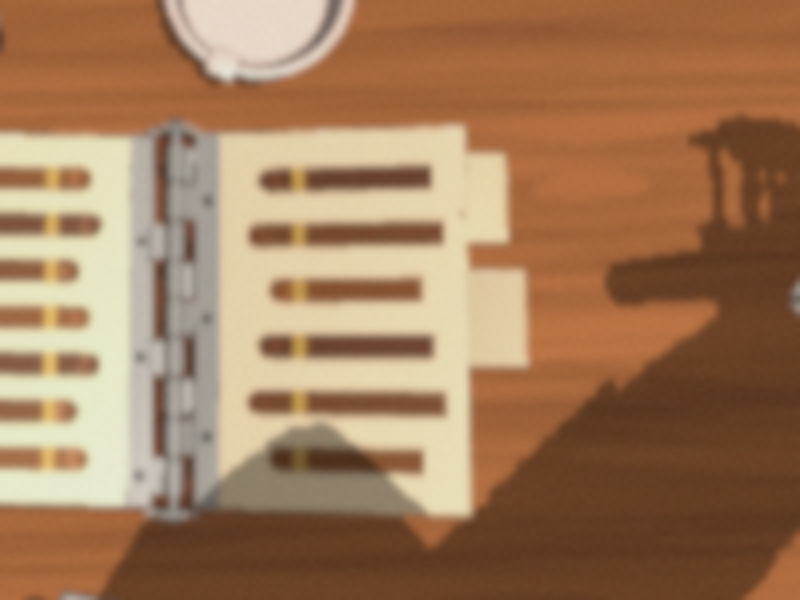

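View pics/scene1.png

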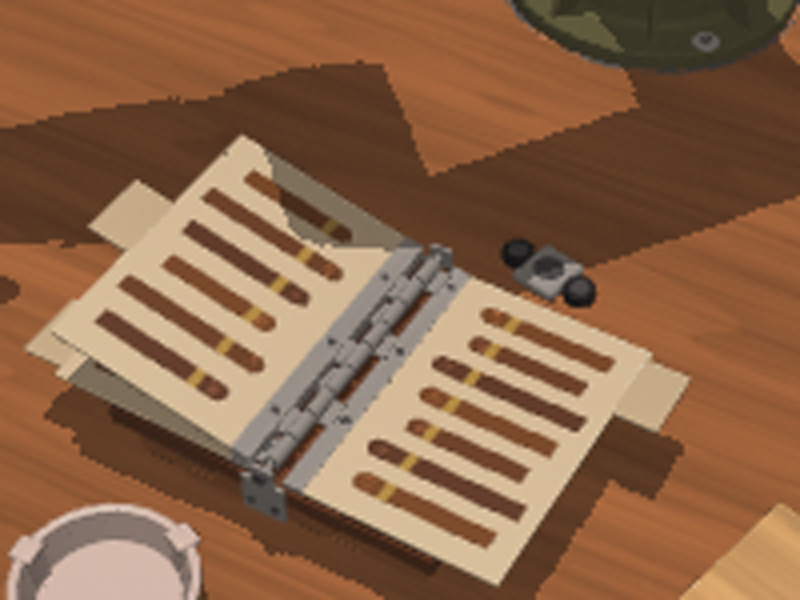

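The top view shows the fingertip at zoom (795,295), in line with the tab at (498,318). The book hasn't moved. Now I'll go down and then in under the tab.

Call:
servo_tool --commands '[{"dx": 0.002, "dy": 0, "dz": -0.07, "wx": 0, "wy": 0, "wz": 0}, {"dx": 0.002, "dy": 0, "dz": -0.14, "wx": 0, "wy": 0, "wz": 0}, {"dx": 0.002, "dy": 0, "dz": -0.21, "wx": 0, "wy": 0, "wz": 0}, {"dx": 0.002, "dy": 0, "dz": -0.21, "wx": 0, "wy": 0, "wz": 0}, {"dx": 0.002, "dy": 0, "dz": -0.21, "wx": 0, "wy": 0, "wz": 0}, {"dx": 0.002, "dy": 0, "dz": -0.21, "wx": 0, "wy": 0, "wz": 0}]'

```text
clock: 3.42
tcp_pos: [0.5384, -0.2773, 0.0741]
eef_rot: [0.663, -0.212, 0.684, -0.22]
ft_force: [-0.9, -1.0, 0.0]
opening: 0.0005
```

```bash
python3 -c "
from h import *;st()"
```

```text
3.42 q [-0.8   0.96  1.06  0.63  1.84 -0.83] tcp [ 0.5384 -0.2773  0.0741] y [ 0.002  0.813 -0.582] z [ 0.999 -0.02  -0.025] F [-0.9 -1.   0. ] op 0.001
```

Call:
servo_tool --commands '[{"dx": -0.003, "dy": 0.06, "dz": -0.008, "wx": 0, "wy": 0, "wz": 0}, {"dx": -0.003, "dy": 0.12, "dz": -0.008, "wx": 0, "wy": 0, "wz": 0}, {"dx": -0.003, "dy": 0.17, "dz": -0.008, "wx": 0, "wy": 0, "wz": 0}, {"dx": -0.003, "dy": 0.2, "dz": -0.008, "wx": 0, "wy": 0, "wz": 0}, {"dx": -0.003, "dy": 0.23, "dz": -0.008, "wx": 0, "wy": 0, "wz": 0}, {"dx": -0.003, "dy": 0.25, "dz": -0.008, "wx": 0, "wy": 0, "wz": 0}, {"dx": -0.003, "dy": 0.25, "dz": -0.008, "wx": 0, "wy": 0, "wz": 0}, {"dx": -0.003, "dy": 0.25, "dz": -0.008, "wx": 0, "wy": 0, "wz": 0}]'

```text
clock: 4.08
tcp_pos: [0.5364, -0.152, 0.0681]
eef_rot: [0.662, -0.212, 0.684, -0.219]
ft_force: [0.7, -0.2, -0.3]
opening: 0.0006
```

```bash
cat > look.py <<'E'
from h import *
import sys
from bench import viewer
k=sys.argv[1];s,M=st()
c=viewer.camera("scene");im=c["img"][:,:,::-1]
a,b=150,50
i1=cv2.resize(im[b:b+180,a:a+200],None,fx=3,fy=3,interpolation=cv2.INTER_CUBIC)
cv2.imwrite(f"pics/s{k}.png",i1); np.savez(f"s{k}.npz",**c)
E
python3 look.py 2
```

```text
4.08 q [-0.66  0.81  1.37  0.7   1.65 -0.83] tcp [ 0.5364 -0.152   0.0681] y [ 0.001  0.814 -0.581] z [ 0.999 -0.02  -0.026] F [ 0.7 -0.2 -0.3] op 0.001
```

View pics/s2.png

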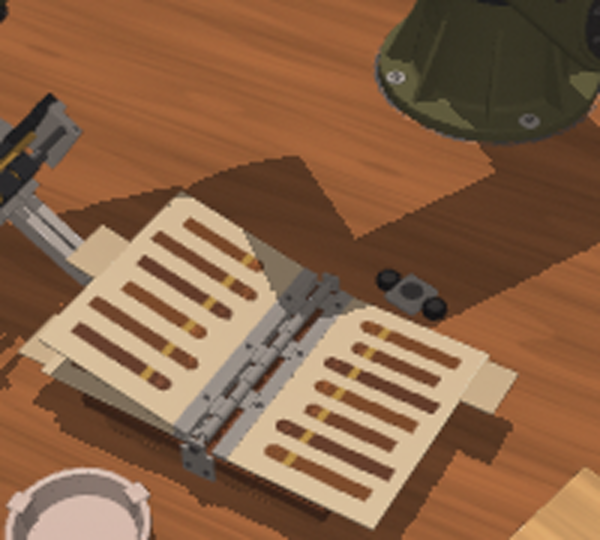

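The picture shows the finger passing under the tab at (80,262), with no contact force yet. I'll work out the lift path.

```bash
python3 - <<'E'
from h import *
r=.168
for th in [35,45,55,65,75,85,95,105,115,125,135,145,155,165,172,178,180]:
    t=55 if th<=65 else 55-40*(th-65)/105; t=max(t,15)
    a=np.radians(th);b=np.radians(t)
    m=-np.array([np.sin(a),np.cos(a)]);n=np.array([np.cos(b),np.sin(b)])
    P=r*np.array([-np.cos(a),np.sin(a)])+m*(.002+.008*abs(n@m))
    print(th,round(t),"xyz",(.5428+.036*P[0]).round(4),(.0184+P[0]).round(4),(.06+P[1]).round(4))
E
```

```text
35 55 xyz 0.5376 -0.125 0.1482
45 55 xyz 0.5383 -0.1074 0.1718
55 55 xyz 0.5391 -0.0858 0.1922
65 55 xyz 0.54 -0.0607 0.2085
75 51 xyz 0.5409 -0.0332 0.2201
85 47 xyz 0.542 -0.0041 0.2267
95 44 xyz 0.5431 0.0258 0.228
105 40 xyz 0.5441 0.0555 0.224
115 36 xyz 0.5452 0.0841 0.2147
125 32 xyz 0.5461 0.1106 0.2005
135 28 xyz 0.547 0.1342 0.1818
145 25 xyz 0.5477 0.154 0.1592
155 21 xyz 0.5482 0.1696 0.1334
165 17 xyz 0.5486 0.1801 0.1057
172 15 xyz 0.5488 0.1844 0.0863
178 15 xyz 0.5488 0.1862 0.0697
180 15 xyz 0.5488 0.1864 0.0641
```

Call:
servo_tool --commands '[{"dx": 0, "dy": 0.005, "dz": 0.016, "wx": 0, "wy": 0, "wz": 0}, {"dx": 0, "dy": 0.01, "dz": 0.032, "wx": 0, "wy": 0, "wz": 0}, {"dx": 0, "dy": 0.015, "dz": 0.048, "wx": 0, "wy": 0, "wz": 0}, {"dx": 0, "dy": 0.02, "dz": 0.064, "wx": 0, "wy": 0, "wz": 0}, {"dx": 0, "dy": 0.025, "dz": 0.08, "wx": 0, "wy": 0, "wz": 0}, {"dx": 0, "dy": 0.03, "dz": 0.096, "wx": 0, "wy": 0, "wz": 0}, {"dx": 0, "dy": 0.036, "dz": 0.112, "wx": 0, "wy": 0, "wz": 0}, {"dx": 0, "dy": 0.042, "dz": 0.128, "wx": 0, "wy": 0, "wz": 0}, {"dx": 0, "dy": 0.048, "dz": 0.144, "wx": 0, "wy": 0, "wz": 0}, {"dx": 0, "dy": 0.054, "dz": 0.16, "wx": 0, "wy": 0, "wz": 0}]'

```text
clock: 4.97
tcp_pos: [0.5357, -0.124, 0.1472]
eef_rot: [0.662, -0.211, 0.685, -0.219]
ft_force: [0.3, -0.2, -2.0]
opening: 0.0006
```

```bash
python3 look.py 3
```

```text
4.97 q [-0.63  0.67  1.4   0.73  1.72 -0.74] tcp [ 0.5357 -0.124   0.1472] y [-0.     0.815 -0.579] z [ 0.999 -0.02  -0.029] F [ 0.3 -0.2 -2. ] op 0.001
```

View pics/s3.png

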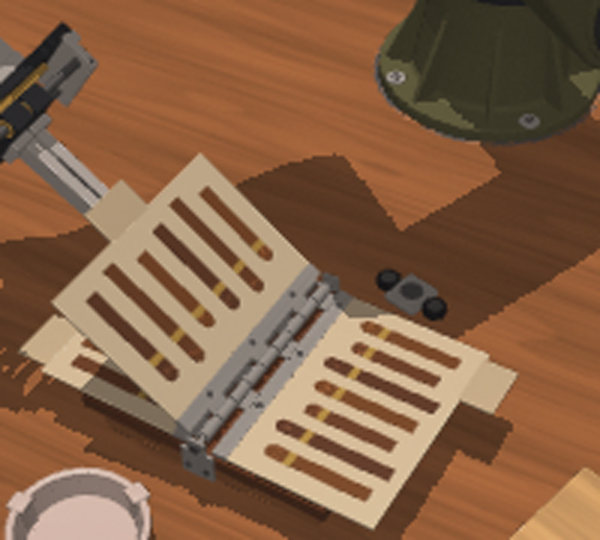

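The top leaf is rising alone on the finger, at about 35°, and the next leaf is still lying flat (lower left). I'll continue along the arc.

Call:
servo_tool --commands '[{"dx": 0.001, "dy": 0.017, "dz": 0.025, "wx": 0, "wy": 0, "wz": 0}, {"dx": 0.002, "dy": 0.035, "dz": 0.047, "wx": 0, "wy": 0, "wz": 0}, {"dx": 0.003, "dy": 0.056, "dz": 0.069, "wx": 0, "wy": 0, "wz": 0}, {"dx": 0.004, "dy": 0.078, "dz": 0.088, "wx": 0, "wy": 0, "wz": 0}, {"dx": 0.005, "dy": 0.103, "dz": 0.106, "wx": 0, "wy": 0, "wz": 0}, {"dx": 0.006, "dy": 0.129, "dz": 0.121, "wx": 0, "wy": 0, "wz": 0}, {"dx": 0.007, "dy": 0.156, "dz": 0.134, "wx": -0.011, "wy": 0, "wz": 0}, {"dx": 0.008, "dy": 0.184, "dz": 0.144, "wx": -0.022, "wy": 0, "wz": 0}, {"dx": 0.009, "dy": 0.213, "dz": 0.152, "wx": -0.033, "wy": 0, "wz": 0}, {"dx": 0.01, "dy": 0.242, "dz": 0.157, "wx": -0.044, "wy": 0, "wz": 0}]'

```text
clock: 5.85
tcp_pos: [0.5407, -0.0019, 0.2259]
eef_rot: [0.646, -0.257, 0.668, -0.266]
ft_force: [0.9, -1.6, -1.3]
opening: 0.0007
```

```bash
python3 look.py 4
```

```text
5.85 q [-0.42  0.42  1.52  0.73  1.6  -0.51] tcp [ 0.5407 -0.0019  0.2259] y [ 0.001  0.726 -0.687] z [ 0.999 -0.024 -0.025] F [ 0.9 -1.6 -1.3] op 0.001
```

View pics/s4.png

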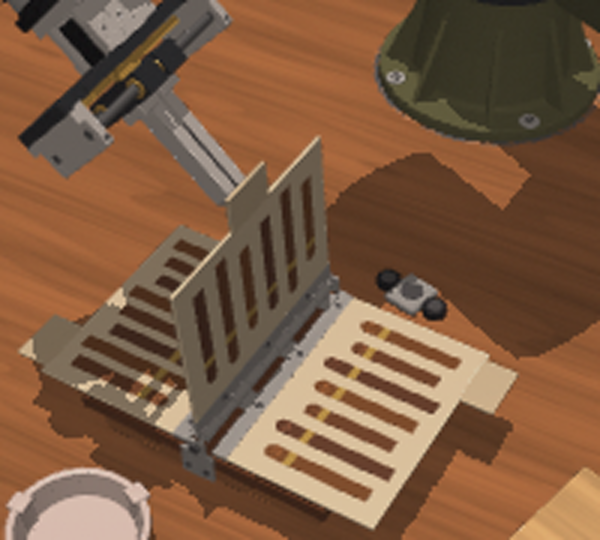

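The leaf stands nearly upright at about 85° and pushes back with about 2 N. I'll carry it over the spine.

Call:
servo_tool --commands '[{"dx": 0.001, "dy": 0.03, "dz": 0.002, "wx": -0.01, "wy": 0, "wz": 0}, {"dx": 0.002, "dy": 0.06, "dz": 0.003, "wx": -0.02, "wy": 0, "wz": 0}, {"dx": 0.003, "dy": 0.09, "dz": 0, "wx": -0.03, "wy": 0, "wz": 0}, {"dx": 0.004, "dy": 0.119, "dz": -0.005, "wx": -0.04, "wy": 0, "wz": 0}, {"dx": 0.005, "dy": 0.148, "dz": -0.013, "wx": -0.05, "wy": 0, "wz": 0}, {"dx": 0.006, "dy": 0.176, "dz": -0.024, "wx": -0.06, "wy": 0, "wz": 0}, {"dx": 0.007, "dy": 0.204, "dz": -0.037, "wx": -0.07, "wy": 0, "wz": 0}, {"dx": 0.008, "dy": 0.229, "dz": -0.052, "wx": -0.08, "wy": 0, "wz": 0}, {"dx": 0.009, "dy": 0.254, "dz": -0.07, "wx": -0.09, "wy": 0, "wz": 0}, {"dx": 0.01, "dy": 0.277, "dz": -0.09, "wx": -0.1, "wy": 0, "wz": 0}]'

```text
clock: 6.73
tcp_pos: [0.5455, 0.1364, 0.1802]
eef_rot: [0.598, -0.354, 0.619, -0.367]
ft_force: [0.8, -1.0, 0.4]
opening: 0.0006
```

```bash
python3 look.py 5
```

```text
6.73 q [-0.05  0.34  1.6   0.53  1.27 -0.2 ] tcp [0.5455 0.1364 0.1802] y [ 0.     0.479 -0.878] z [ 0.999 -0.031 -0.016] F [ 0.8 -1.   0.4] op 0.001
```

View pics/s5.png

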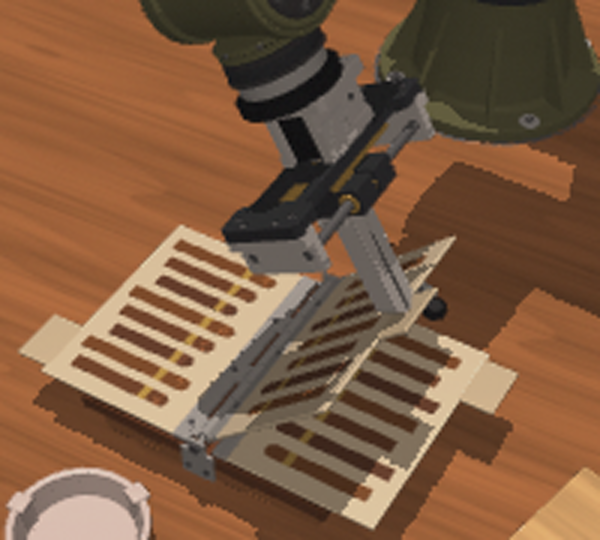

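At about 135° the leaf follows the tip. Now the last stretch, slowing at the end.

Call:
servo_tool --commands '[{"dx": 0.001, "dy": 0.02, "dz": -0.022, "wx": -0.01, "wy": 0, "wz": 0}, {"dx": 0.002, "dy": 0.04, "dz": -0.045, "wx": -0.02, "wy": 0, "wz": 0}, {"dx": 0.002, "dy": 0.056, "dz": -0.07, "wx": -0.03, "wy": 0, "wz": 0}, {"dx": 0.003, "dy": 0.071, "dz": -0.097, "wx": -0.04, "wy": 0, "wz": 0}, {"dx": 0.003, "dy": 0.082, "dz": -0.124, "wx": -0.05, "wy": 0, "wz": 0}, {"dx": 0.003, "dy": 0.092, "dz": -0.152, "wx": -0.06, "wy": 0, "wz": 0}, {"dx": 0.003, "dy": 0.098, "dz": -0.18, "wx": -0.07, "wy": 0, "wz": 0}, {"dx": 0.003, "dy": 0.102, "dz": -0.2, "wx": -0.07, "wy": 0, "wz": 0}, {"dx": 0.003, "dy": 0.102, "dz": -0.21, "wx": -0.07, "wy": 0, "wz": 0}, {"dx": 0.003, "dy": 0.102, "dz": -0.215, "wx": -0.07, "wy": 0, "wz": 0}]'

```text
clock: 7.62
tcp_pos: [0.5469, 0.1861, 0.0719]
eef_rot: [0.555, -0.417, 0.576, -0.432]
ft_force: [-0.3, 0.9, 0.8]
opening: 0.0003
```

```bash
python3 look.py 6
```

```text
7.62 q [ 0.13  0.48  1.64  0.33  1.02 -0.  ] tcp [0.5469 0.1861 0.0719] y [-0.001  0.278 -0.961] z [ 0.999 -0.034 -0.011] F [-0.3  0.9  0.8] op 0.0
```

View pics/s6.png

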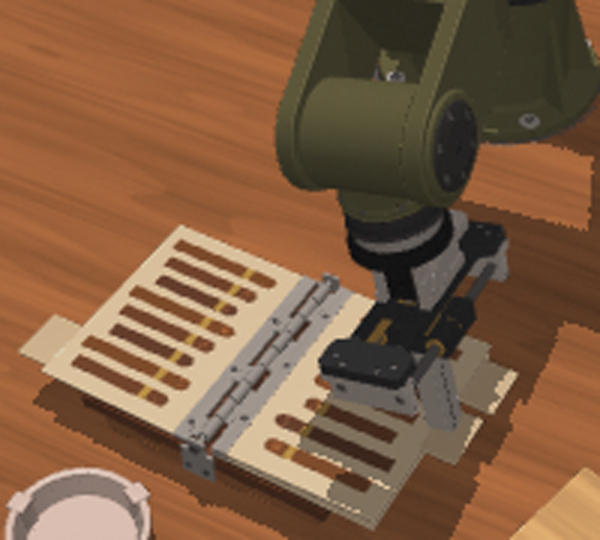

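The leaf is nearly flat. I'll press down in small steps and watch the force.

Call:
servo_tool --commands '[{"dx": 0, "dy": 0, "dz": -0.003, "wx": 0, "wy": 0, "wz": 0}, {"dx": 0, "dy": 0, "dz": -0.006, "wx": 0, "wy": 0, "wz": 0}, {"dx": 0, "dy": 0, "dz": -0.009, "wx": 0, "wy": 0, "wz": 0}, {"dx": 0, "dy": 0, "dz": -0.011, "wx": 0, "wy": 0, "wz": 0}, {"dx": 0, "dy": 0, "dz": -0.011, "wx": 0, "wy": 0, "wz": 0}]'

```text
clock: 8.08
tcp_pos: [0.5474, 0.1859, 0.067]
eef_rot: [0.555, -0.417, 0.575, -0.433]
ft_force: [-0.6, -0.5, 0.1]
opening: 0.0005
```

Call:
servo_tool --commands '[{"dx": 0, "dy": 0, "dz": -0.002, "wx": 0, "wy": 0, "wz": 0}, {"dx": 0, "dy": 0, "dz": -0.004, "wx": 0, "wy": 0, "wz": 0}, {"dx": 0, "dy": 0, "dz": -0.004, "wx": 0, "wy": 0, "wz": 0}]'

```text
clock: 8.33
tcp_pos: [0.5472, 0.186, 0.0648]
eef_rot: [0.555, -0.418, 0.575, -0.433]
ft_force: [0.5, -0.3, -0.3]
opening: 0.0007
```

Call:
servo_tool --commands '[{"dx": 0, "dy": 0, "dz": -0.002, "wx": 0, "wy": 0, "wz": 0}, {"dx": 0, "dy": 0, "dz": -0.004, "wx": 0, "wy": 0, "wz": 0}, {"dx": 0, "dy": 0, "dz": -0.004, "wx": 0, "wy": 0, "wz": 0}]'

```text
clock: 8.58
tcp_pos: [0.5476, 0.1862, 0.0637]
eef_rot: [0.555, -0.417, 0.575, -0.433]
ft_force: [-2.9, -1.7, 10.2]
opening: 0.0004
```

```bash
python3 look.py 7
```

```text
8.58 q [ 0.13  0.49  1.64  0.33  1.   -0.01] tcp [0.5476 0.1862 0.0637] y [ 0.001  0.277 -0.961] z [ 0.999 -0.034 -0.009] F [-2.9 -1.7 10.2] op 0.0
```

View pics/s7.png

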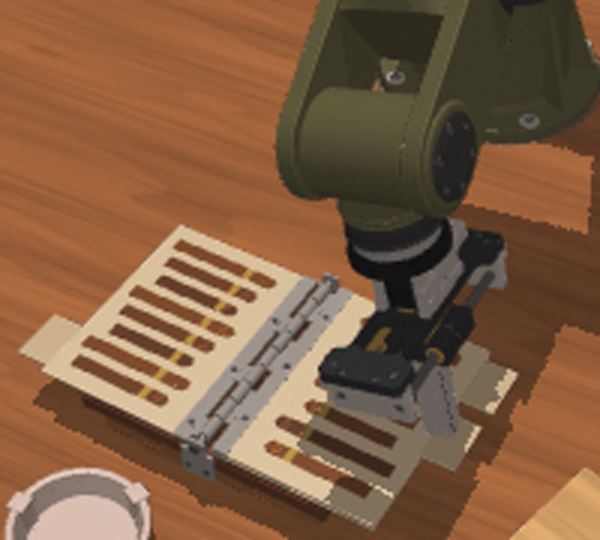

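Force jumped to 10 N at z = 0.0637, where the flat leaf was predicted (0.0641), so it is on its stop. I'll lift straight off and clear the view to check.

Call:
servo_tool --commands '[{"dx": 0, "dy": 0, "dz": 0.02, "wx": 0, "wy": 0, "wz": 0}, {"dx": 0, "dy": 0, "dz": 0.06, "wx": 0, "wy": 0, "wz": 0}, {"dx": 0, "dy": 0, "dz": 0.12, "wx": 0, "wy": 0, "wz": 0}, {"dx": 0, "dy": 0, "dz": 0.2, "wx": 0, "wy": 0, "wz": 0}, {"dx": 0, "dy": 0, "dz": 0.28, "wx": 0, "wy": 0, "wz": 0}, {"dx": 0, "dy": 0, "dz": 0.36, "wx": 0, "wy": 0, "wz": 0}, {"dx": 0, "dy": 0.3, "dz": 0.4, "wx": 0, "wy": 0, "wz": 0}, {"dx": -0.2, "dy": 0.5, "dz": 0.4, "wx": 0, "wy": 0, "wz": 0}, {"dx": -0.2, "dy": 0.5, "dz": 0.4, "wx": 0, "wy": 0, "wz": 0}, {"dx": -0.4, "dy": 0.5, "dz": 0.4, "wx": 0, "wy": 0, "wz": 0}]'

```text
clock: 9.47
tcp_pos: [0.4788, 0.3308, 0.2557]
eef_rot: [0.555, -0.417, 0.575, -0.433]
ft_force: [-0.2, 0.0, -0.2]
opening: 0.0003
```

Call:
servo_tool --commands '[{"dx": -0.3, "dy": 0.2, "dz": 0, "wx": 0, "wy": 0, "wz": 0}, {"dx": -0.3, "dy": 0.2, "dz": 0, "wx": 0, "wy": 0, "wz": 0}, {"dx": -0.3, "dy": 0.2, "dz": 0, "wx": 0, "wy": 0, "wz": 0}, {"dx": -0.3, "dy": 0.2, "dz": 0, "wx": 0, "wy": 0, "wz": 0}, {"dx": -0.3, "dy": 0.2, "dz": 0, "wx": 0, "wy": 0, "wz": 0}]'

```text
clock: 9.88
tcp_pos: [0.3252, 0.4306, 0.2562]
eef_rot: [0.556, -0.418, 0.575, -0.432]
ft_force: [1.1, -0.6, 0.8]
opening: 0.0006
```

```bash
python3 look.py 8; python3 - <<'E'
from h import *
from bench import viewer
c=viewer.camera("top");im=c["img"][:,:,::-1];np.savez("top8.npz",**c)
cv2.imwrite("pics/top8.png",cv2.resize(im[150:300,190:390],None,fx=4,fy=4,interpolation=cv2.INTER_CUBIC))
cv2.imwrite("pics/top8f.png",im)
E
```

```text
9.88 q [0.75 0.12 1.65 0.22 1.19 0.72] tcp [0.3252 0.4306 0.2562] y [-0.001  0.278 -0.961] z [ 0.999 -0.031 -0.01 ] F [ 1.1 -0.6  0.8] op 0.001
```

View pics/s8.png

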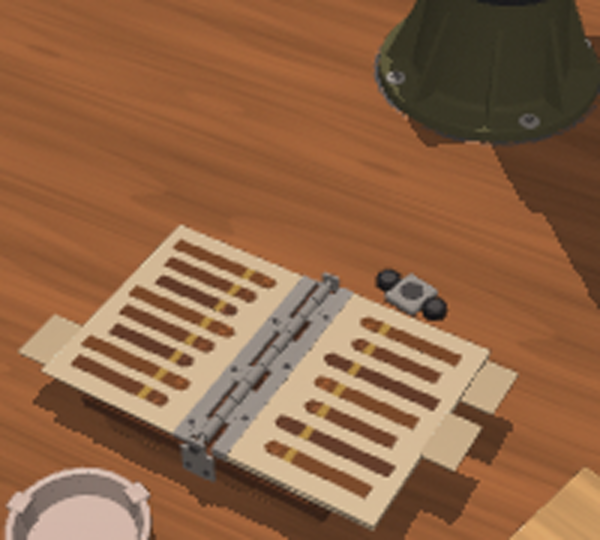

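View pics/top8.png

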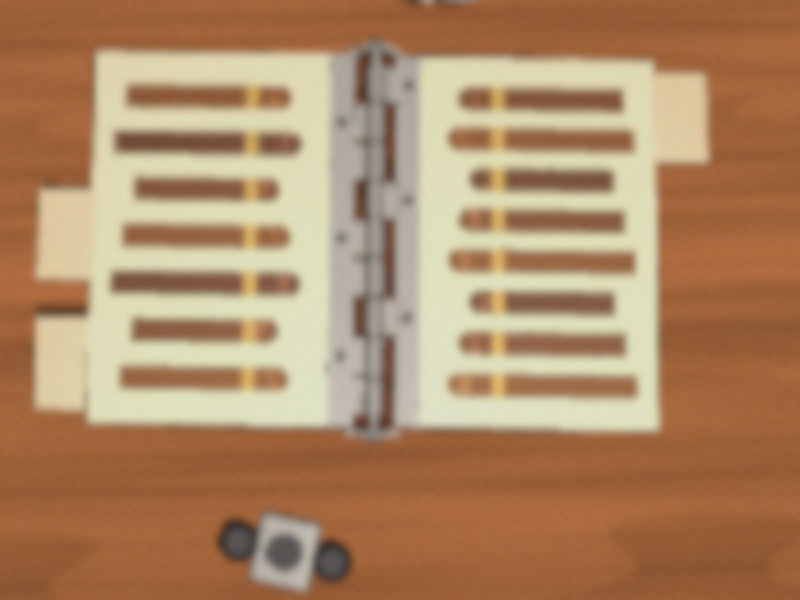

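View pics/top8f.png

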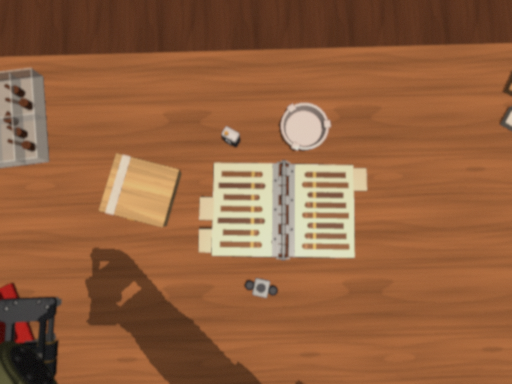

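All three views show the leaf lying flat on the left (its tab at zoom (63,233) in the top view), with the book and bystanders where they were. A quick height check on the tab before I hand in.

```bash
python3 - <<'E'
from h import *
t=np.load("top8.npz");s=np.load("s8.npz")
for a,b in [((38,188),(460,471)),((36,279),(481,433))]:
    o1,d1=ray(t,((a[0]+.5)/4-.5+190,(a[1]+.5)/4-.5+150));o2,d2=ray(s,((b[0]+.5)/3-.5+150,(b[1]+.5)/3-.5+50))
    x=np.linalg.lstsq(np.array([d1,-d2]).T,o2-o1,rcond=None)[0];p,q=o1+x[0]*d1,o2+x[1]*d2
    print(((p+q)/2).round(4),np.linalg.norm(p-q).round(4))
a=np.load("top0.npz")["img"].astype(int);d=np.abs(a-t["img"]).max(2)
for n,(u,v,w,h) in {"box":(95,150,90,80),"ash":(275,98,60,56),"light":(215,122,30,30),"cut":(240,275,42,26)}.items(): print(n,d[v:v+h,u:u+w].mean().round(1))
E
```

```text
[0.5754 0.2097 0.0609] 0.0043
[0.5254 0.2101 0.0539] 0.0009
box 3.5
ash 3.5
light 3.2
cut 3.1
```

The tab corners measure 0.054–0.061 m high, and flat is 0.062 m. The 3.06 rad limit would put the tab end about 0.076 m up. The bystander regions differ from the start only by image noise. Handing in.

```bash
python3 -c "
from bench import ticket
print(ticket.sign_off())"
```

```text
the job is handed in; nothing more can be done
None
```

The top leaf is turned over the spine and lies flat on the left, and the job is handed in; no verdict was reported. With the fingers shut, I lifted the leaf by its tab from underneath with the outside of the fingertips. I carried it over in an arc and pressed it down until the force rose to about 10 N in z (limit 30 N). It took about 10 s of the 48 s.

- **Leaf flat:** the press stopped at a tool height of 63.7 mm, against 64.1 mm predicted for a flat leaf. The tab's end corners then measured 61 and 54 mm high, where flat is 62 mm. The two corners disagree by 7 mm and one had a 4 mm ray gap, so that check is coarse. Both are still well below the roughly 76 mm that the 3.06 rad limit would give.
- **Upright on the way:** I did not measure this angle directly. Pictures at about 85° and 135° of the planned arc show the leaf following the tip past upright.
- **Everything else:** in the final pictures the other two leaves lie flat and the book looks unmoved. The areas around the box, ashtray, lighter and cutter changed only by image noise. The arm stands clear of everything.

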